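Square the kiln plates, release the kiln gate and hold it wide

ROBOT

A 7-joint arm with a two-finger parallel gripper is mounted at the origin on the work surface. World frame = base frame: x ahead of the robot, y to its left, z up, the work surface at z = 0. Lengths are in m, angles in rad, forces in N, time in s.
With the tool pointing down it reaches from about 0.425 to 0.875 m from the base axis. Payload 4.7 kg.
Tool frame: the origin (TCP) lies between the finger pads; the fingertips stand 14 mm ahead of it and the grasp point (between the pads) lies 5 mm behind it; z points along the fingers, y is the line along which they close (so a half turn about z gives the same grasp; the last joint's range is limited). The gripper opens to 87 mm and grips with 3 to 60 N. Pads are 19 mm wide; open, the fingers measure 117 mm over their backs; the gripper's body (75 mm by 190 mm) begins 51 mm behind the grasp point.
Start: joints at [1.124, 0.321, -0.07, 1.45, 0.023, 1.371, -0.057], TCP at [0.289, -0.582, 0.237] pointing down, gripper open.
Joint ranges: [-2.86, 2.86], [-0.3, 2.09], [-1.38, 1.24], [0.06, 2.45], [-1.56, 4.7], [0.09, 2.05], [-2.69, 2.69]. Speed limits (rad/s): [2.57, 2.57, 3.14, 3.14, 3.14, 3.14, 3.14].

INTERFACE

Orientations are given as a rotation vector (axis times angle).
In Python, from bench import ctrl gives the robot as it stands.
- The arm moves only by the tool step_arm, never from a script. Its argument "commands" is a list of rows, each an object with "travel": the shift along the tool's x, y, z in m, a list of three; "turn": the turn, a rotation vector about the tool's x, y, z in degrees, a list of three. A call has 1 to 5 rows; each row is the pose to reach, as a shift and turn from the pose commanded when the call began, along the tool's axes at that moment; what a row does not reach only later rows make up. A row lasts 1/10 s, in which the tool goes at most 50 mm and 8.59 degrees, less where a joint would pass 70% of its speed; a pose out of reach is approached as far as the arm can. A call with a gripper value outside its range is refused whole. "gripper" is the opening, from 0 (shut) to 1 (fully open), set as the call begins (left out, the last holds). The fingers move at their own pace and stop on an object; "force" is the grip in N (left out, the last holds). Time passes only in rows, so rows that repeat a pose let the fingers close. It gives the time, the measured TCP pose, the force, the opening and the grip force at its end, in the units of the state.
- ctrl.get_state(): the state, without advancing time (a new reading comes with each control period).
- ctrl.get_image(name): name is "scene" or "top" or "wrist"; returns the picture (400x640x3 uint8, red, green, blue); there is no depth.
- ctrl.camera_model(name): a dict with "fx", "fy", "cx", "cy" (pixels), "R" (3x3) and "t" (3): a world point X has camera coordinates R X + t; the wrist camera has in their place "T_tool_cam" (4x4, takes a point from camera to tool coordinates, whose origin is the TCP and whose axes are the flange's). Camera axes: x right, y down, z forward; pixel columns grow to the right and rows downward; lengths in m; the calibration is good to about 2 mm. The wrist camera is an equidistant fisheye: a pixel r from the principal point sees the ray r / f radians off the axis. A picture is of the moment at which its call begins: read the wrist's pose just before it. camera_model takes no time and is no camera call.
- ctrl.close_job(): hands the job in; it is judged then, once.
The state is a dict: "time": time; "joint_positions": joint angles; "qd": joint speeds; "joint_torque": joint torques, N m; "position": TCP position; "tool_rot": TCP orientation; "ft_force": force on the tool from outside, world axes, zero at the start; "torque": the same for the moment, N m; "grip_width": opening from 0.0 (shut) to 1.0 (fully open); "grip_force": force on a finger pad.
Only numpy, scipy, OpenCV 4.12 (cv2) and the standard library are available. Lean on these libraries where they do the work, as an engineer would, in place of code of your own. Each camera call takes 0.05 s, during which the arm holds its last target. There are 200 camera calls.

TASK

Get the little bench kiln ready for loading: first tap the four slipped kiln plates in the tray along until their edges line up, all of them up against the tray's end stop. Then squeeze the red catch on top of the kiln fully home, after it the yellow catch, and swing the green gate open past the point where its spring catches it half-way, as wide as it goes or close to it. It will not stay wide by itself, so finish while still holding the gate wide open by its handle with the fingers, and leave the rod tin, the jar and the paddle where they are.

Things in the scene. Friction and masses are not known exactly. Their poses are not given: they have to be found in the camera images.
- tray: Fixed aluminium tray, 170 (x) by 76 (y) mm, floor 6 mm thick; origin under its centre. End stop (8 mm thick, 32 high) at its +x end, inner face at x = +77 mm. Side rails (28 mm high, inner faces at y = -32 and +32) from x = -23 to +77 mm; the -x end has no wall. Position and yaw vary.
- plate0: Loose white ceramic plate, 100 x 60 x 6 mm, long side along the tray's x, number 1 from the bottom of the pile of four on the tray floor; origin at the centre of its underside. Starts 8 to 35 mm from the end stop, near end at tray x -31 to -58 mm; home its origin is at tray x = +27. Closed fingers pushing the near ends towards +x slide the pile home with a few newtons.
- plate1: Loose pink-brown ceramic plate, 100 x 60 x 6 mm, long side along the tray's x, number 2 from the bottom of the pile of four on the tray floor; origin at the centre of its underside. Starts 8 to 35 mm from the end stop, near end at tray x -31 to -58 mm; home its origin is at tray x = +27. Closed fingers pushing the near ends towards +x slide the pile home with a few newtons.
- plate2: Loose white ceramic plate, 100 x 60 x 6 mm, long side along the tray's x, number 3 from the bottom of the pile of four on the tray floor; origin at the centre of its underside. Starts 8 to 35 mm from the end stop, near end at tray x -31 to -58 mm; home its origin is at tray x = +27. Closed fingers pushing the near ends towards +x slide the pile home with a few newtons.
- plate3: Loose pink-brown ceramic plate, 100 x 60 x 6 mm, long side along the tray's x, number 4 from the bottom of the pile of four on the tray floor; origin at the centre of its underside. Starts 8 to 35 mm from the end stop, near end at tray x -31 to -58 mm; home its origin is at tray x = +27. Closed fingers pushing the near ends towards +x slide the pile home with a few newtons.
- kiln: Fixed cream bench kiln, 260 (x) x 340 (y) x 130 mm high, origin under its centre, front (with the gate) towards its -x. Nothing on its top is higher than 40 mm above it except the gate's handle; in front of it, near the hinge, the detent's bracket and stud (kiln x -193 to -118, y 60 to 120 mm) reach 144 mm above the table. Position and yaw vary; catches and gate go with it.
- catch_one_grip (a point): Grip point of catch one, fixed to the kiln (its axes; kiln x -95, y +100 mm), 32 mm above its top. A red sliding tab and a fixed steel lug, each 8 mm thick, 24 wide, 40 high, face each other along x. Tab's outer face: 26 mm to -x of this point at joint 0, 12 mm when squeezed. Lug's outer face: 12 mm to +x. Fingers close along kiln x to 24 mm. Link bars stand 9 mm above the kiln top.
- catch_one (a joint): Travel of the red tab to its lug: 0 out (starts up to 2 mm in), 0.014 m fully home. Takes about 5 N, stays where it is left. Until it is in, its stop block bars catch two.
- catch_two_grip (a point): Grip point of catch two, axes as the kiln, 32 mm above the kiln's top (kiln x = -95, y = -10 mm). A yellow sliding tab and a fixed steel lug, the same sizes as catch one but facing each other along the kiln's y. Tab: outer face 26 mm to the +y side of this point at joint 0, 12 mm when fully squeezed. Lug: outer face 12 mm to the -y side. Close the fingers along the kiln's y, to 24 mm.
- catch_two (a joint): Travel of the yellow tab towards its lug: 0 out (hooks the gate shut), 0.014 m fully squeezed home (gate free). About 5 N; stays where it is left; blocked until catch one is squeezed.
- gate (a joint): Swing of the green gate: 0 shut, grows as the handle moves to the kiln's -x, then +y (clockwise from above); stop at 1.75 rad. A spring always pushes it towards shut (at the handle 1.6 N per rad). From 0.45 to 0.8 it must be pushed over a detent (about 4.5 N at the handle); let go beyond, it falls back to rest half open near 1.1, so it must be held wide. Wide open: 1.4 or more.
- gate_hinge (a point): Point on the gate's hinge axis at table height, kiln x = -138, y = +80 mm; its axes turn with the gate (kiln axes when shut). The gate panel is 12 mm thick, 180 mm long from the hinge along its -y, top 124 mm above the table (a steel strike stands to 141 mm).
- gate_handle (a point): Upright black round handle post, 16 mm diameter, on the gate's top edge, 140 mm from the hinge axis along the gate's own -y; it spans 123 to 218 mm above the table. Origin on its axis 188 mm above the table, the height to grip it from above; axes turn with the gate.
- rod_tin: Bystander: blue tin of glass rods, 68 mm diameter, 90 mm high (rods to 180 mm); origin under its centre. Not to be moved.
- frit_jar: Bystander: amber jar with a steel lid, 68 mm diameter, 74 mm high; origin under its centre. Not to be moved.
- paddle: Bystander: flat marvering paddle, 215 mm long along its x, lying on the bench left of the gate; origin on the bench under its middle. Not to be moved.
Things that resemble listed ones, but are neither listed nor needed, are in the scene too. Leave any black or blue look-alike of the plate3 alone.

How it is judged:
On the way, in this order (a step that is already met when the one before it is completed fails the run):
1. all four plates are squared up against the tray's end stop (x of each of plate0, plate1, plate2, plate3 in the frame of tray above 0.0235 m and z of plate0 in the frame of tray between 0.003 and 0.009 m and z of plate1 in the frame of tray between 0.009 and 0.015 m and z of plate2 in the frame of tray between 0.015 and 0.021 m and z of plate3 in the frame of tray between 0.021 and 0.027 m and angle between the x axis of each of plate0, plate1, plate2, plate3 and the x axis of tray, either way round below 0.06 rad), for 0.2 s.
2. the red catch is squeezed home (value of joint catch_one above 0.0105 m), for 0.2 s.
3. the yellow catch is squeezed home after it (value of joint catch_two above 0.0095 m), for 0.2 s.
4. the gate has been swung past its detent (value of joint gate above 0.95 rad), for 0.1 s.
At the end, for the whole second after the job is handed in: The fingers are holding the gate by its handle (contact over 1 N) at 1.38 rad or wider and still; both catches stay squeezed (red over 9.5 mm, yellow over 8.5 mm of 14); all four plates lie in their pile within 3.5 mm of the tray's end stop and within 0.06 rad of its line (all of step 1 and value of joint gate between 1.38 and 1.8 rad and velocity of joint gate between -0.1 and 0.1 rad/s and contact force between the fingers and gate_c2 above 1 N and value of joint catch_one above 0.0095 m and value of joint catch_two above 0.0085 m); the arm keeps its last pose, push and grip.
It fails at once if the rod tin is shifted by more than 25 mm (distance of rod_tin from where it was at the start of the episode above 0.025 m).
It fails at once if the frit jar is shifted by more than 25 mm (distance of frit_jar from where it was at the start of the episode above 0.025 m).
It fails at once if the paddle is shifted by more than 25 mm (distance of paddle from where it was at the start of the episode above 0.025 m).
It fails at once if the rod tin is tipped over (angle between rod_tin's own z axis and vertical above 0.5 rad).
It fails at once if the frit jar is tipped over (angle between frit_jar's own z axis and vertical above 0.5 rad).
It also fails if it takes over 72 s, if anything falls off the work surface, if the arm or the gripper's body presses on something with over 40 N, if the wrist force passes 120 N, or if a joint passes its speed limit or range.

## Working session

There is one attempt and no reset: what is moved stays moved. The work goes in short steps, Python scripts to look and compute and a tool call to move; the robot and the scene stay as the last step left them, time stands still between calls to the robot, and variables do not carry over. Pictures are saved under pics/ and viewed, at most 10 in all, crops included, and the job is handed in when it is done.

Besides the shell and the picture viewer there is one more tool, called after ">>>" in YAML: its name, and indented under it one key for each argument. step_arm: Moves the arm, as the interface text tells. Its arguments: {"type":"object","properties":{"commands":{"type":"array"},"gripper":{"type":"number"},"force":{"type":"number"}},"required":["commands"]}

```bash
mkdir -p pics; python3 - <<'E'
from bench import ctrl
import cv2
for n in ("scene","top"):
    cv2.imwrite(f"pics/{n}0.png",ctrl.get_image(n)[:,:,::-1]); m=ctrl.camera_model(n); print(n,m)
print(ctrl.camera_model("wrist")); print(ctrl.get_state())
E
```

```text
scene {'fx': 402.1726616978305, 'fy': 402.1726616978305, 'cx': 319.21985958448766, 'cy': 195.9766454476105, 'R': array([[-0.10009995,  0.99477283,  0.02017446],
       [ 0.66623317,  0.0820725 , -0.74121351],
       [-0.73899484, -0.06075454, -0.67096611]]), 't': array([ 0.10638988, -0.25541235,  1.52641549])}
top {'fx': 413.3238042440902, 'fy': 413.3238042440902, 'cx': 317.50388528244196, 'cy': 200.42529276818155, 'R': array([[-0.02877665, -0.99958506,  0.00127167],
       [-0.98931857,  0.02829917, -0.14299624],
       [ 0.14290091, -0.00537304, -0.98972242]]), 't': array([-0.03170851,  0.56733824,  1.33287012])}
{'fx': 309.70691628693146, 'fy': 309.70691628693146, 'cx': 322.8515372190125, 'cy': 200.899708585255, 'T_tool_cam': array([[-5.53527725e-04, -9.68009164e-01, -2.50914232e-01,
         6.78885108e-02],
       [ 9.99999452e-01, -7.58818350e-04,  7.21424585e-04,
        -9.04854254e-04],
       [-8.88743933e-04, -2.50913695e-01,  9.68009054e-01,
        -1.47713714e-01],
       [ 0.00000000e+00,  0.00000000e+00,  0.00000000e+00,
         1.00000000e+00]])}
{'time': 0.1, 'joint_positions': array([ 1.12411192,  0.32176817, -0.070115  ,  1.4515664 ,  0.02261759,
        1.37079824, -0.05690462]), 'qd': array([-0.00168834, -0.0019486 ,  0.00115428, -0.00131167,  0.00084049,
        0.00106176, -0.00172525]), 'joint_torque': array([-5.07657933e-04, -4.92573667e+01, -4.05867314e-01, -3.13399816e+01,
       -6.41218317e-02,  3.94750165e-02,  7.56522832e-05]), 'position': array([ 0.28877932, -0.58179473,  0.23555185]), 'tool_rot': array([-3.05692607e+00, -7.17113668e-01,  7.82215127e-04]), 'ft_force': array([-0.09919693, -0.03423844, -0.77875636]), 'torque': array([-0.001117  , -0.02482659,  0.00268601]), 'grip_force': 0.0, 'grip_width': 1.0005413384279047}
```

View pics/top0.png

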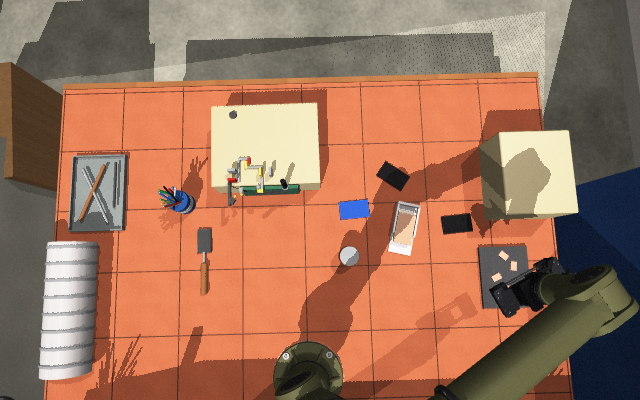

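View pics/scene0.png

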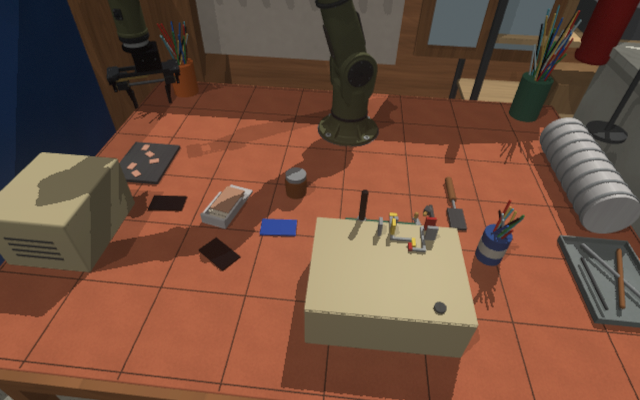

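The top view shows the kiln at (265,145), with the black handle at (284,184), red catch near (245,160) and yellow near (260,175). The tray with plates is at (405,228), the jar at (349,257), the rod tin at (180,200) and the paddle at (204,260). The black and blue slabs at (393,176), (456,224) and (354,209) are look-alikes. The pile in the white tray is the one that fits.

```bash
python3 - <<'E'
import cv2,numpy as np
a=cv2.imread("pics/top0.png")
k=cv2.resize(a[95:215,200:330],None,fx=4.5,fy=4.5,interpolation=cv2.INTER_CUBIC)
t=cv2.resize(a[195:262,380:425],None,fx=8,fy=8,interpolation=cv2.INTER_CUBIC)
t=t[:540]; c=np.zeros((540,585+4+360,3),np.uint8); 
cv2.imwrite("pics/kcrop.png",k)
s=cv2.imread("pics/scene0.png")
cv2.imwrite("pics/tcrop.png",np.hstack([t[:528],cv2.resize(s[178:234,195:260],None,fx=6.5,fy=528/56,interpolation=cv2.INTER_CUBIC)]))
E
```

```text
(no output)
```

View pics/kcrop.png

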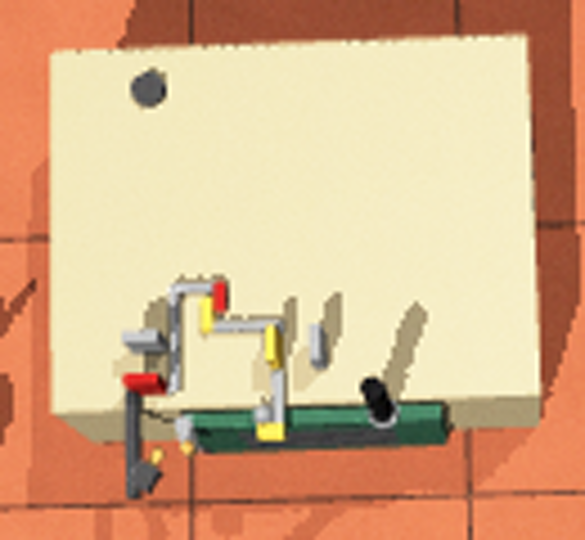

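View pics/tcrop.png

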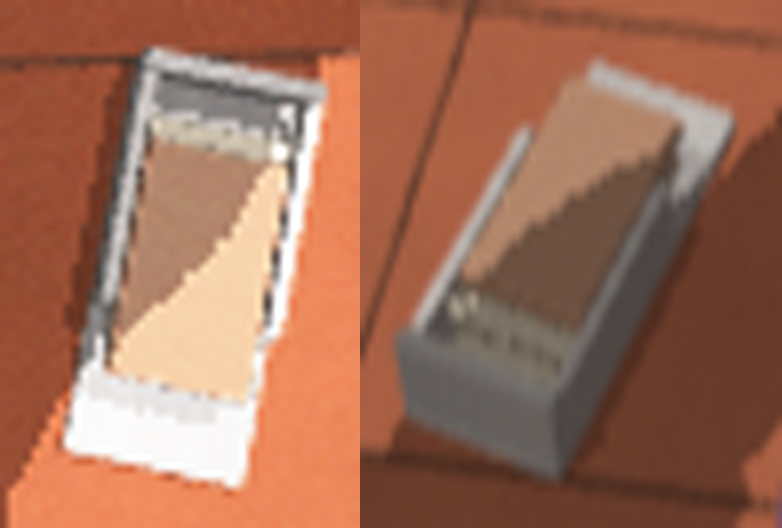

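```bash
cat >h.py <<'E'
import numpy as np
from bench import ctrl
from scipy.optimize import least_squares
from scipy.spatial.transform import Rotation as Ro
def proj(n,X,st=None):
    m=ctrl.camera_model(n); X=np.atleast_2d(X)
    if n=="wrist":
        Rt=Ro.from_rotvec(st["tool_rot"]).as_matrix(); T=m["T_tool_cam"]
        p=(X-st["position"])@Rt; c=(p-T[:3,3])@T[:3,:3]
        r=np.hypot(c[:,0],c[:,1]); k=np.arctan2(r,c[:,2])/np.maximum(r,1e-9)
        return np.c_[m["cx"]+m["fx"]*k*c[:,0],m["cy"]+m["fy"]*k*c[:,1]]
    c=X@m["R"].T+m["t"]
    return np.c_[m["cx"]+m["fx"]*c[:,0]/c[:,2],m["cy"]+m["fy"]*c[:,1]/c[:,2]]
def place(p,L):  # pose x,y,yaw ; local pts -> world
    L=np.atleast_2d(np.array(L,float)); c,s=np.cos(p[2]),np.sin(p[2])
    return np.c_[p[0]+c*L[:,0]-s*L[:,1],p[1]+s*L[:,0]+c*L[:,1],L[:,2]]
def fit(n,L,uv,p0,st=None):
    r=least_squares(lambda p:(proj(n,place(p,L),st)-uv).ravel(),p0); return r.x,r.fun.reshape(-1,2)
def cr(pts,s,ox,oy): return (np.array(pts,float)+.5)/s-.5+[ox,oy]
E
python3 - <<'E'
from h import *
np.set_printoptions(precision=4,suppress=True)
uv=cr([(50,52),(527,36),(540,397),(52,413)],4.5,200,95)
kp,r=fit("top",[(.13,.17,.13),(.13,-.17,.13),(-.13,-.17,.13),(-.13,.17,.13)],uv,[.7,.1,0]);print("kiln",kp,r)
uv=cr([(148,48),(325,90),(65,447),(242,487)],8,380,195)
tp,r=fit("top",[(.085,.038,.032),(.085,-.038,.032),(-.085,.038,.006),(-.085,-.038,.006)],uv,[.5,-.2,-.2]);print("tray",tp,r)
# handle top
print("handle pix top-of-post pred",(proj("top",place(kp,[(-.138,-.06,.218)]))+.5-[200,95])*4.5)
print("handle",place(kp,[(-.138,-.06,.188)]), "c1",place(kp,[(-.095,.1,.162)]),"c2",place(kp,[(-.095,-.01,.162)]),"hinge",place(kp,[(-.138,.08,0)]))
print("lug1/tab1/lug2/tab2 pix",(proj("top",place(kp,[(-.087,.1,.17),(-.117,.1,.17),(-.095,-.018,.17),(-.095,.012,.17)]))+.5-[200,95])*4.5)
print("tray near",place(tp,[(-.1,0,.03),(-.058,0,.03),(.077,0,.03)]))
# plate top near/far edge estimates
m=ctrl.camera_model("top")
for g in (.7,1.1,1.4,1.6,1.75):
    a=kp[2]-g; h=place(kp,[(-.138,.08,0)])[0]; print(g,h[:2]+.14*np.array([np.sin(a),-np.cos(a)]))
for x in (-.058,-.05,-.04,-.031,.05,.06): print(x,(proj("top",place(tp,[(x,0,.03)]))+.5-[380,195])*8)
E
```

```text
kiln [0.7388 0.1148 0.0072] [[ 0.1798  0.3342]
 [ 0.0411  0.2981]
 [ 0.1233 -0.4388]
 [-0.3378 -0.1652]]
tray [ 0.4677 -0.3344 -0.238 ] [[ 0.0258  0.0219]
 [ 0.2829 -0.5468]
 [-0.2594  0.3807]
 [-0.0499  0.1342]]
handle pix top-of-post pred [[372.4175 388.3262]]
handle [[0.6012 0.0538 0.188 ]] c1 [[0.6431 0.2142 0.162 ]] c2 [[0.6439 0.1042 0.162 ]] hinge [[0.6002 0.1938 0.    ]]
lug1/tab1/lug2/tab2 pix [[139.7103 335.985 ]
 [139.9738 379.5772]
 [314.6271 341.47  ]
 [270.1945 343.0228]]
tray near [[ 0.3705 -0.3108  0.03  ]
 [ 0.4113 -0.3207  0.03  ]
 [ 0.5425 -0.3525  0.03  ]]
0.7 [0.5108 0.0861]
1.1 [0.4759 0.1294]
1.4 [0.4624 0.1691]
1.6 [0.4603 0.1969]
1.75 [0.4623 0.2178]
-0.058 [[175.8634 404.0248]]
-0.05 [[179.3372 384.9679]]
-0.04 [[183.6714 361.1908]]
-0.031 [[187.5646 339.8331]]
0.05 [[222.2828 149.3718]]
0.06 [[226.5294 126.0753]]
```

```bash
cat >>h.py <<'E'
KP=[.7388,.1148,.0072]; TP=[.4677,-.3344,-.238]
def plan(P,yaw):
    s=ctrl.get_state(); R=Ro.from_rotvec(s["tool_rot"])
    G=Ro.from_matrix([[np.cos(yaw),np.sin(yaw),0],[np.sin(yaw),-np.cos(yaw),0],[0,0,-1]])
    print("t",round(s["time"],2),"pos",s["position"].round(4),"travel",R.inv().apply(np.array(P)-s["position"]).round(4),"turn",np.rad2deg((R.inv()*G).as_rotvec()).round(1),"j7",round(s["joint_positions"][6],2))
E
python3 - <<'E'
from h import *
plan(np.r_[place(TP,[(-.10,0,0)])[0,:2],.12],TP[2])
E
```

```text
t 0.1 pos [ 0.2888 -0.5818  0.2356] travel [ 0.1937 -0.2062  0.1159] turn [-0.1  0.  40. ] j7 -0.06
```

>>> step_arm:
  commands:
    - {"travel": [0.03, -0.033, 0.018], "turn": [0, 0, 8]}
    - {"travel": [0.06, -0.066, 0.036], "turn": [0, 0, 16]}
    - {"travel": [0.09, -0.098, 0.054], "turn": [0, 0, 24]}
    - {"travel": [0.12, -0.13, 0.072], "turn": [0, 0, 32]}
    - {"travel": [0.15, -0.16, 0.09], "turn": [0, 0, 40]}
  gripper: 0
  force: 20

```text
time: 0.6
position: [0.3522, -0.3701, 0.1455]
tool_rot: [-3.118, 0.381, 0.001]
ft_force: [0.5, -1.3, 0.2]
grip_width: 0.631
grip_force: 0.0
```

```bash
python3 - <<'E'
from h import *
import cv2
plan(np.r_[place(TP,[(-.10,0,0)])[0,:2],.12],TP[2])
s=ctrl.get_state(); np.save("s1.npy",s,allow_pickle=True)
cv2.imwrite("pics/w1.png",ctrl.get_image("wrist")[:,:,::-1])
print(ctrl.get_state()["position"],s["position"])
L=[(.085,.038,.032),(.085,-.038,.032),(-.085,.038,.006),(-.085,-.038,.006)]
print(proj("wrist",place(TP,L),s))
E
```

```text
t 0.6 pos [ 0.3522 -0.3701  0.1455] travel [ 0.0036 -0.0619  0.0255] turn [-0.   0.  -0.3] j7 -1.07
[ 0.35417465 -0.36086755  0.14210537] [ 0.35216207 -0.37006943  0.14552696]
[[210.25375676  -3.21379397]
 [294.18653394 -11.68667837]
 [220.61307581 175.84275317]
 [297.6701065  174.49436323]]
```

View pics/w1.png

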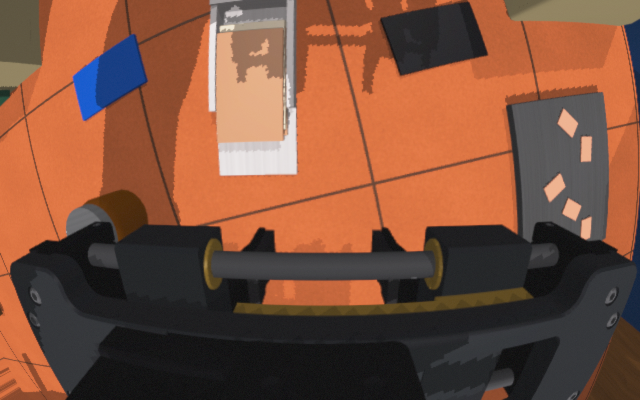

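The wrist view shows the tray's near edge at (221..297,175) as predicted, with the pink top plate's near edge at about row 140, and the jar at (100,215), clear of the push path.

```bash
python3 - <<'E'
from h import *
ctrl.get_image("top")
plan(np.r_[place(TP,[(-.10,0,0)])[0,:2],.025],TP[2]);print(ctrl.get_state()["tool_rot"])
E
```

```text
t 0.7 pos [ 0.3534 -0.3644  0.1435] travel [ 0.0049 -0.0554  0.1188] turn [-0.3  0.3  0.4] j7 -1.06
[-3.1142541   0.36221314  0.00663402]
```

>>> step_arm:
  commands:
    - {"travel": [0.003, -0.03, 0.02]}
    - {"travel": [0.005, -0.055, 0.05]}
    - {"travel": [0.005, -0.055, 0.09]}
    - {"travel": [0.005, -0.055, 0.116]}
    - {"travel": [0.005, -0.055, 0.116]}

```text
$.commands[0]: bad value
```

```bash
python3 - <<'E'
from h import *
plan(np.r_[place(TP,[(-.0325,0,0)])[0,:2],.024],TP[2]);s=ctrl.get_state();print(s["ft_force"],s["grip_width"])
E
```

```text
t 0.7 pos [ 0.3534 -0.3644  0.1435] travel [ 0.0724 -0.055   0.1194] turn [-0.3  0.3  0.4] j7 -1.06
[-0.62534108 -0.33499709  0.29578581] 0.5379706012542188
```

Rows need both keys.

>>> step_arm:
  commands:
    - {"travel": [0.003, -0.03, 0.02], "turn": [0, 0, 0]}
    - {"travel": [0.005, -0.055, 0.05], "turn": [0, 0, 0]}
    - {"travel": [0.005, -0.055, 0.09], "turn": [0, 0, 0]}
    - {"travel": [0.005, -0.055, 0.115], "turn": [0, 0, 0]}
    - {"travel": [0.005, -0.055, 0.115], "turn": [0, 0, 0]}

```text
time: 1.2
position: [0.3673, -0.3181, 0.0282]
tool_rot: [-3.116, 0.37, 0.01]
ft_force: [-0.1, 0.2, -0.1]
grip_width: 0.086
grip_force: 0.0
```

```bash
python3 - <<'E'
from h import *
plan(np.r_[place(TP,[(-.0325,0,0)])[0,:2],.024],TP[2]);s=ctrl.get_state();print(s["ft_force"],s["grip_width"])
E
```

```text
t 1.2 pos [ 0.3673 -0.3181  0.0282] travel [ 0.069  -0.0078  0.0037] turn [-0.2  0.4  0.1] j7 -1.19
[-0.0830973   0.18073153 -0.06844129] 0.08618261656522638
```

>>> step_arm:
  commands:
    - {"travel": [0.0, -0.005, 0.004], "turn": [0, 0, 0]}
    - {"travel": [0.012, -0.005, 0.004], "turn": [0, 0, 0]}
    - {"travel": [0.024, -0.005, 0.004], "turn": [0, 0, 0]}
    - {"travel": [0.034, -0.005, 0.004], "turn": [0, 0, 0]}
    - {"travel": [0.042, -0.005, 0.004], "turn": [0, 0, 0]}

```text
time: 1.7
position: [0.4135, -0.3256, 0.0284]
tool_rot: [3.119, -0.371, 0.001]
ft_force: [-2.0, 0.9, 1.1]
grip_width: 0.003
grip_force: 1.1
```

```bash
python3 - <<'E'
from h import *
plan(np.r_[place(TP,[(-.0325,0,0)])[0,:2],.024],TP[2]);s=ctrl.get_state();print(s["ft_force"],s["grip_width"])
E
```

```text
t 1.7 pos [ 0.4135 -0.3256  0.0284] travel [ 0.0223 -0.0042  0.0044] turn [ 0.  -0.   0.1] j7 -1.24
[-1.96573097  0.88047481  1.13536512] 0.0031533628756421042
```

>>> step_arm:
  commands:
    - {"travel": [-0.02, -0.004, 0], "turn": [0, 0, 0]}
    - {"travel": [-0.04, -0.004, 0], "turn": [0, 0, 0]}
    - {"travel": [-0.04, -0.004, 0.004], "turn": [0, 0, 0]}
    - {"travel": [-0.04, -0.004, 0.006], "turn": [0, 0, 0]}
    - {"travel": [-0.04, -0.004, 0.006], "turn": [0, 0, 0]}

```text
time: 2.2
position: [0.3752, -0.3119, 0.0215]
tool_rot: [3.119, -0.371, 0.001]
ft_force: [0.3, 0.2, -0.2]
grip_width: 0.003
grip_force: 0.0
```

```bash
python3 - <<'E'
from h import *
plan(np.r_[place(TP,[(-.0325,0,0)])[0,:2],.0235],TP[2]);s=ctrl.get_state();print(s["ft_force"],s["grip_width"])
E
```

```text
t 2.2 pos [ 0.3752 -0.3119  0.0215] travel [ 0.0627  0.0001 -0.0019] turn [ 0.  -0.   0.1] j7 -1.21
[ 0.31817234  0.24846158 -0.19319987] 0.00290125632252727
```

>>> step_arm:
  commands:
    - {"travel": [0.012, 0, -0.001], "turn": [0, 0, 0]}
    - {"travel": [0.024, 0, -0.001], "turn": [0, 0, 0]}
    - {"travel": [0.034, 0, -0.001], "turn": [0, 0, 0]}
    - {"travel": [0.043, 0, -0.001], "turn": [0, 0, 0]}
    - {"travel": [0.05, 0, -0.001], "turn": [0, 0, 0]}

```text
time: 2.7
position: [0.423, -0.3233, 0.0223]
tool_rot: [-3.119, 0.371, 0.003]
ft_force: [-3.4, 0.6, 1.2]
grip_width: 0.01
grip_force: 1.4
```

>>> step_arm:
  commands:
    - {"travel": [0.004, 0, 0], "turn": [0, 0, 0]}
    - {"travel": [0.007, 0, 0], "turn": [0, 0, 0]}
    - {"travel": [0.01, 0, 0], "turn": [0, 0, 0]}
    - {"travel": [0.012, 0, 0], "turn": [0, 0, 0]}
    - {"travel": [0.012, 0, 0], "turn": [0, 0, 0]}

```text
time: 3.2
position: [0.4336, -0.3261, 0.0223]
tool_rot: [-3.119, 0.372, 0.002]
ft_force: [-2.1, 0.6, 0.7]
grip_width: 0.004
grip_force: 1.3
```

```bash
python3 - <<'E'
from h import *
plan(np.r_[place(TP,[(-.0325,0,0)])[0,:2],.0235],TP[2]);s=ctrl.get_state();print(s["ft_force"],s["grip_width"])
E
```

```text
t 3.2 pos [ 0.4336 -0.3261  0.0223] travel [ 0.0026 -0.     -0.0012] turn [-0.   0.1  0. ] j7 -1.27
[-2.10779681  0.5577125   0.74035088] 0.004102560610745475
```

>>> step_arm:
  commands:
    - {"travel": [0.002, 0, 0], "turn": [0, 0, 0]}
    - {"travel": [0.004, 0, 0], "turn": [0, 0, 0]}
    - {"travel": [0.004, 0, 0], "turn": [0, 0, 0]}

```text
time: 3.5
position: [0.4361, -0.3267, 0.0222]
tool_rot: [-3.118, 0.373, 0.007]
ft_force: [-8.5, 2.6, 5.9]
grip_width: 0.008
grip_force: 4.2
```

```bash
python3 - <<'E'
from h import *
plan(np.r_[place(TP,[(-.0325,0,0)])[0,:2],.0235],TP[2]);s=ctrl.get_state();print(s["ft_force"],s["grip_width"])
E
```

```text
t 3.5 pos [ 0.4361 -0.3267  0.0222] travel [ 0.     -0.     -0.0013] turn [-0.   0.3  0. ] j7 -1.28
[-8.4975081   2.56538305  5.87682156] 0.007776744812235297
```

>>> step_arm:
  commands:
    - {"travel": [0.003, 0, 0], "turn": [0, 0, 0]}
    - {"travel": [0.004, 0, 0], "turn": [0, 0, 0]}
    - {"travel": [0.004, 0, 0], "turn": [0, 0, 0]}
    - {"travel": [0.004, 0, 0], "turn": [0, 0, 0]}

```text
time: 3.9
position: [0.4362, -0.3268, 0.022]
tool_rot: [-3.116, 0.374, 0.019]
ft_force: [-16.2, 5.2, 12.5]
grip_width: 0.005
grip_force: 8.8
```

>>> step_arm:
  commands:
    - {"travel": [-0.01, 0, 0], "turn": [0, 0, 0]}
    - {"travel": [-0.03, 0, 0], "turn": [0, 0, 0]}
    - {"travel": [-0.05, 0, 0], "turn": [0, 0, 0]}
    - {"travel": [-0.05, 0, -0.05], "turn": [0, 0, 0]}
    - {"travel": [-0.05, 0, -0.09], "turn": [0, 0, 0]}

```text
time: 4.4
position: [0.3939, -0.3164, 0.1139]
tool_rot: [3.119, -0.372, 0.003]
ft_force: [1.2, -1.5, 0.4]
grip_width: 0.006
grip_force: 0.0
```

```bash
python3 - <<'E'
from h import *
import cv2
ctrl.get_image("top")
s=ctrl.get_state()
w=ctrl.get_image("wrist")[:,:,::-1]
for x,z in ((.077,.03),(-.023,.03),(-.023,.006),(-.085,.006)): print(x,z,proj("wrist",place(TP,[(x,.03,z),(x,-.03,z)]),s).round(1).tolist())
cv2.imwrite("pics/w2.png",cv2.resize(w[0:200,180:350],None,fx=3,fy=3,interpolation=cv2.INTER_CUBIC))
E
```

```text
0.077 0.03 [[281.9, 24.9], [358.8, 24.8]]
-0.023 0.03 [[281.7, 149.3], [358.9, 149.2]]
-0.023 0.006 [[285.2, 147.3], [355.5, 147.2]]
-0.085 0.006 [[286.9, 217.1], [354.0, 217.0]]
```

View pics/w2.png

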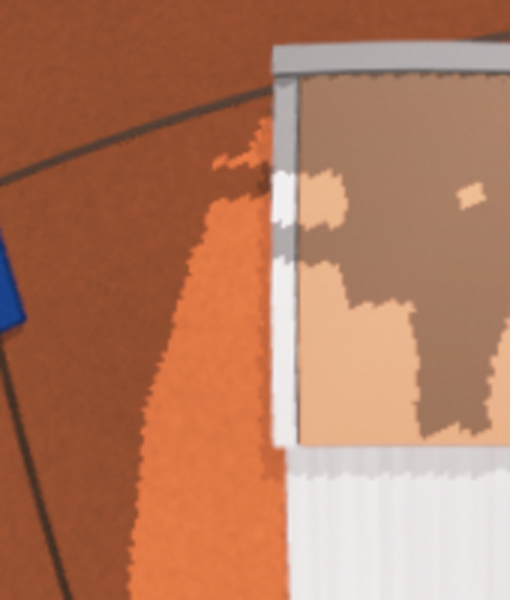

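The plates' top edge sits flush at the stop (row 75), with the near edge at row 445 of the crop, as predicted. Step 1 is done; next is catch one.

```bash
python3 - <<'E'
from h import *
print(np.linalg.norm(1)); plan([.643,.214,.26],np.pi/2+KP[2])
E
```

```text
1.0
t 4.5 pos [ 0.3985 -0.3195  0.1192] travel [ 0.1143 -0.5752 -0.1427] turn [   1.    -0.3 -104. ] j7 -1.21
```

>>> step_arm:
  commands:
    - {"travel": [0.002, -0.01, -0.045], "turn": [0, 0, -8]}
    - {"travel": [0.008, -0.04, -0.08], "turn": [0, 0, -16]}
    - {"travel": [0.015, -0.08, -0.11], "turn": [0, 0, -24]}
    - {"travel": [0.024, -0.12, -0.135], "turn": [0, 0, -32]}
    - {"travel": [0.032, -0.16, -0.142], "turn": [0, 0, -40]}
  gripper: 1

```text
time: 5.0
position: [0.4655, -0.1672, 0.2581]
tool_rot: [3.052, 0.725, 0.012]
ft_force: [0.9, -0.8, -0.0]
grip_width: 0.372
grip_force: 0.0
```

```bash
python3 - <<'E'
from h import *
plan([.643,.214,.26],np.pi/2+KP[2])
E
```

```text
t 5.0 pos [ 0.4655 -0.1672  0.2581] travel [ 0.3301 -0.2606 -0.0016] turn [  0.5  -0.1 -63.7] j7 -0.81
```

>>> step_arm:
  commands:
    - {"travel": [0.036, -0.029, -0.002], "turn": [0, 0, -8]}
    - {"travel": [0.072, -0.058, -0.002], "turn": [0, 0, -16]}
    - {"travel": [0.108, -0.086, -0.002], "turn": [0, 0, -24]}
    - {"travel": [0.144, -0.114, -0.002], "turn": [0, 0, -32]}
    - {"travel": [0.18, -0.142, -0.002], "turn": [0, 0, -40]}

```text
time: 5.5
position: [0.5619, 0.0412, 0.2567]
tool_rot: [2.623, 1.727, 0.005]
ft_force: [0.7, -0.8, 0.6]
grip_width: 0.833
grip_force: 0.0
```

```bash
python3 - <<'E'
from h import *
plan([.643,.214,.26],np.pi/2+KP[2])
E
```

```text
t 5.5 pos [0.5619 0.0412 0.2567] travel [ 0.1908  0.0063 -0.0029] turn [  0.2  -0.1 -23.7] j7 -0.6
```

>>> step_arm:
  commands:
    - {"travel": [0.045, 0.001, -0.003], "turn": [0, 0, -8]}
    - {"travel": [0.09, 0.003, -0.003], "turn": [0, 0, -16]}
    - {"travel": [0.135, 0.004, -0.003], "turn": [0, 0, -23]}
    - {"travel": [0.175, 0.005, -0.003], "turn": [0, 0, -23]}
    - {"travel": [0.185, 0.005, -0.003], "turn": [0, 0, -23]}

```text
time: 6.0
position: [0.6393, 0.2131, 0.2585]
tool_rot: [-2.223, -2.214, -0.007]
ft_force: [0.4, 0.1, -0.0]
grip_width: 1.0
grip_force: 0.0
```

```bash
python3 - <<'E'
from h import *
import cv2
ctrl.get_image("top")
s=ctrl.get_state()
w=ctrl.get_image("wrist")[:,:,::-1]
plan([.643,.214,.26],np.pi/2+KP[2])
L=[(-.083,.112,.17),(-.083,.088,.17),(-.121,.112,.17),(-.121,.088,.17),(-.107,-.022,.17),(-.083,-.022,.17),(-.107,.016,.17),(-.138,-.06,.218)]
print(((proj("wrist",place(KP,L),s)-[160,60]+.5)*2.5-.5).round(0).tolist())
cv2.imwrite("pics/w3.png",cv2.resize(w[60:300,160:480],None,fx=2.5,fy=2.5,interpolation=cv2.INTER_CUBIC))
E
```

```text
t 6.1 pos [0.6389 0.2092 0.2587] travel [ 0.0048  0.004  -0.0013] turn [-0.  -0.1 -0.8] j7 -0.54
[[460.0, 334.0], [460.0, 407.0], [340.0, 336.0], [342.0, 408.0], [392.0, 681.0], [456.0, 680.0], [390.0, 598.0], [306.0, 836.0]]
```

View pics/w3.png

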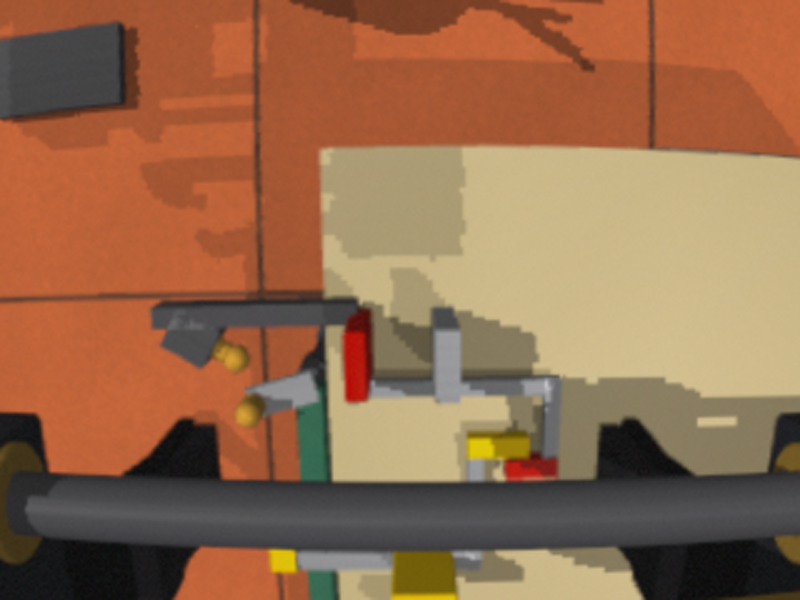

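The crop shows the red tab's outer edge at x≈344 and the steel lug's at x≈459, about where predicted. The yellow tab at (425,575) belongs to catch two. I'm descending on catch one.

>>> step_arm:
  commands:
    - {"travel": [0.004, 0.004, 0.03], "turn": [0, 0, -0.8]}
    - {"travel": [0.004, 0.004, 0.06], "turn": [0, 0, -0.8]}
    - {"travel": [0.004, 0.004, 0.085], "turn": [0, 0, -0.8]}
    - {"travel": [0.004, 0.004, 0.093], "turn": [0, 0, -0.8]}
    - {"travel": [0.004, 0.004, 0.093], "turn": [0, 0, -0.8]}

```text
time: 6.6
position: [0.6427, 0.2081, 0.1656]
tool_rot: [2.22, 2.223, -0.003]
ft_force: [-0.2, 0.2, 0.5]
grip_width: 1.0
grip_force: 0.0
```

```bash
python3 - <<'E'
from h import *
plan([.643,.213,.165],np.pi/2+KP[2]);print(ctrl.get_state()["ft_force"])
E
```

```text
t 6.6 pos [0.6427 0.2081 0.1656] travel [0.0049 0.0003 0.0006] turn [-0.1  0.1 -0.3] j7 -0.56
[-0.17670081  0.19691907  0.51342043]
```

>>> step_arm:
  commands:
    - {"travel": [0.004, 0, 0], "turn": [0, 0, 0]}
    - {"travel": [0.004, 0, 0], "turn": [0, 0, 0]}
    - {"travel": [0.004, 0, 0], "turn": [0, 0, 0]}
    - {"travel": [0.004, 0, 0], "turn": [0, 0, 0]}
    - {"travel": [0.004, 0, 0], "turn": [0, 0, 0]}
  gripper: 0.15
  force: 25

```text
time: 7.1
position: [0.6432, 0.2144, 0.1669]
tool_rot: [2.217, 2.225, 0.001]
ft_force: [-0.4, 0.0, -0.7]
grip_width: 0.633
grip_force: 0.0
```

>>> step_arm:
  commands:
    - {"travel": [0, 0, 0], "turn": [0, 0, 0]}
    - {"travel": [0, 0, 0], "turn": [0, 0, 0]}
    - {"travel": [0, 0, 0], "turn": [0, 0, 0]}
    - {"travel": [0, 0, 0], "turn": [0, 0, 0]}
    - {"travel": [0, 0, 0], "turn": [0, 0, 0]}

```text
time: 7.6
position: [0.644, 0.2144, 0.1666]
tool_rot: [2.217, 2.225, 0.003]
ft_force: [3.7, 1.1, -1.6]
grip_width: 0.267
grip_force: 25.0
```

>>> step_arm:
  commands:
    - {"travel": [0, 0, 0], "turn": [0, 0, 0]}
    - {"travel": [0, 0, 0], "turn": [0, 0, 0]}
    - {"travel": [0, 0, 0], "turn": [0, 0, 0]}
    - {"travel": [0, 0, 0], "turn": [0, 0, 0]}
    - {"travel": [0, 0, 0], "turn": [0, 0, 0]}
  gripper: 0.78

```text
time: 8.1
position: [0.6429, 0.2143, 0.1665]
tool_rot: [2.218, 2.225, -0.0]
ft_force: [0.4, -0.4, 0.3]
grip_width: 0.643
grip_force: 0.0
```

>>> step_arm:
  commands:
    - {"travel": [0, 0, -0.03], "turn": [0, 0, 0]}
    - {"travel": [0, 0, -0.06], "turn": [0, 0, 0]}
    - {"travel": [-0.03, 0, -0.085], "turn": [0, 0, 8]}
    - {"travel": [-0.06, 0, -0.085], "turn": [0, 0, 16]}
    - {"travel": [-0.09, 0.004, -0.085], "turn": [0, 0, 24]}

```text
time: 8.6
position: [0.6474, 0.1241, 0.2531]
tool_rot: [2.635, 1.709, 0.003]
ft_force: [0.3, -0.9, -0.4]
grip_width: 0.776
grip_force: 0.0
```

>>> step_arm:
  commands:
    - {"travel": [0, 0, 0], "turn": [0, 0, 8]}
    - {"travel": [0, 0, 0], "turn": [0, 0, 16]}
    - {"travel": [0, 0, 0], "turn": [0, 0, 24]}
    - {"travel": [0, 0, 0], "turn": [0, 0, 32]}
    - {"travel": [0, 0, 0], "turn": [0, 0, 40]}

```text
time: 9.1
position: [0.6472, 0.1244, 0.2516]
tool_rot: [3.062, 0.703, -0.0]
ft_force: [-0.7, 0.5, 0.3]
grip_width: 0.781
grip_force: 0.0
```

```bash
python3 - <<'E'
from h import *
ctrl.get_image("top");plan([.652,.1042,.25],KP[2]);print(ctrl.get_state()["ft_force"],ctrl.get_state()["joint_positions"])
E
```

```text
t 9.15 pos [0.6472 0.1244 0.2516] travel [-0.0044  0.0203  0.0016] turn [ 0.  -0.  25.2] j7 -1.47
[-1.25621327  0.58503839  0.10549829] [ 0.13811116  0.37398143 -0.49020363  1.39010949  0.17508188  1.4204724
 -1.47371856]
```

>>> step_arm:
  commands:
    - {"travel": [-0.002, 0.01, 0], "turn": [0, 0, 8]}
    - {"travel": [-0.004, 0.02, 0], "turn": [0, 0, 16]}
    - {"travel": [-0.004, 0.02, 0], "turn": [0, 0, 24]}
    - {"travel": [-0.004, 0.02, 0], "turn": [0, 0, 25]}
    - {"travel": [-0.004, 0.02, 0], "turn": [0, 0, 25]}

```text
time: 9.65
position: [0.6524, 0.1051, 0.2515]
tool_rot: [-3.141, -0.04, 0.0]
ft_force: [-0.7, 0.4, -0.3]
grip_width: 0.778
grip_force: 0.0
```

```bash
python3 - <<'E'
from h import *
import cv2
s=ctrl.get_state()
w=ctrl.get_image("wrist")[:,:,::-1]
plan([.652,.1042,.165],KP[2])
L=[(-.107,-.022,.17),(-.083,-.022,.17),(-.107,.016,.17),(-.083,.016,.17),(-.083,.112,.17),(-.107,.112,.17)]
print(((proj("wrist",place(KP,L),s)-[160,60]+.5)*2.5-.5).round(0).tolist())
cv2.imwrite("pics/w4.png",cv2.resize(w[60:300,160:480],None,fx=2.5,fy=2.5,interpolation=cv2.INTER_CUBIC))
E
```

```text
t 9.7 pos [0.6524 0.1052 0.2516] travel [-0.0004  0.001   0.0866] turn [-0.  0.  1.] j7 -1.85
[[449.0, 441.0], [452.0, 369.0], [329.0, 439.0], [328.0, 366.0], [44.0, 361.0], [52.0, 429.0]]
```

View pics/w4.png

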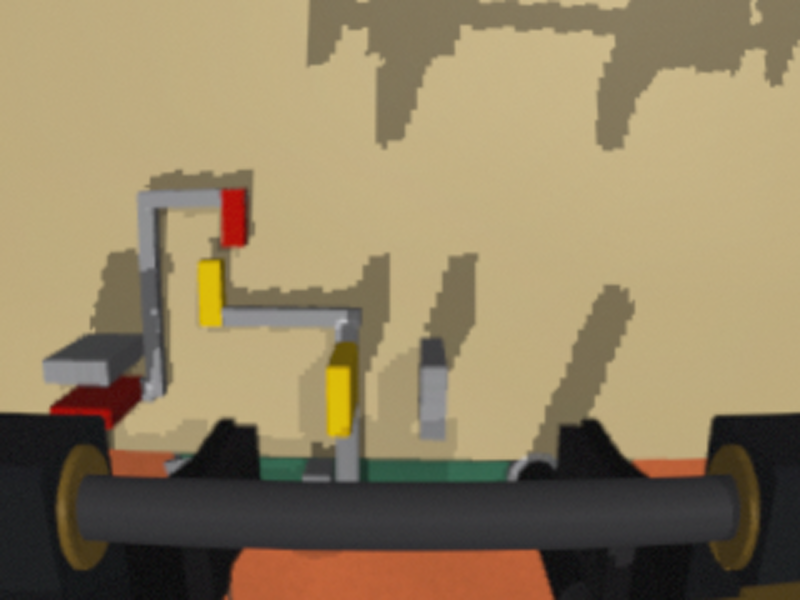

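The yellow tab's outer edge is at x≈328 and the lug's at x≈446, as predicted. The red stop block at (233,217) has moved clear, and the handle at (530,465) is beside the gripper. I'm descending on catch two.

>>> step_arm:
  commands:
    - {"travel": [0, 0.001, 0.03], "turn": [0, 0, 1]}
    - {"travel": [0, 0.001, 0.06], "turn": [0, 0, 1]}
    - {"travel": [0, 0.001, 0.08], "turn": [0, 0, 1]}
    - {"travel": [0, 0.001, 0.086], "turn": [0, 0, 1]}
    - {"travel": [0, 0.001, 0.086], "turn": [0, 0, 1]}

```text
time: 10.2
position: [0.652, 0.1039, 0.1648]
tool_rot: [3.142, 0.009, -0.003]
ft_force: [0.5, -1.0, 0.9]
grip_width: 0.781
grip_force: 0.0
```

>>> step_arm:
  commands:
    - {"travel": [0, 0, 0], "turn": [0, 0, 0]}
    - {"travel": [0, 0, 0], "turn": [0, 0, 0]}
    - {"travel": [0, 0, 0], "turn": [0, 0, 0]}
    - {"travel": [0, 0, 0], "turn": [0, 0, 0]}
    - {"travel": [0, 0, 0], "turn": [0, 0, 0]}
  gripper: 0.15

```text
time: 10.7
position: [0.6534, 0.1071, 0.167]
tool_rot: [-3.137, -0.009, -0.005]
ft_force: [1.1, 5.4, 1.7]
grip_width: 0.414
grip_force: 2.6
```

>>> step_arm:
  commands:
    - {"travel": [0, 0, 0], "turn": [0, 0, 0]}
    - {"travel": [0, 0, 0], "turn": [0, 0, 0]}
    - {"travel": [0, 0, 0], "turn": [0, 0, 0]}
    - {"travel": [0, 0, 0], "turn": [0, 0, 0]}
    - {"travel": [0, 0, 0], "turn": [0, 0, 0]}

```text
time: 11.2
position: [0.6534, 0.1048, 0.167]
tool_rot: [-3.14, -0.006, -0.004]
ft_force: [1.2, 2.8, 5.4]
grip_width: 0.268
grip_force: 25.0
```

>>> step_arm:
  commands:
    - {"travel": [0, 0, 0], "turn": [0, 0, 0]}
    - {"travel": [0, 0, 0], "turn": [0, 0, 0]}
    - {"travel": [0, 0, 0], "turn": [0, 0, 0]}
    - {"travel": [0, 0, 0], "turn": [0, 0, 0]}
    - {"travel": [0, 0, 0], "turn": [0, 0, 0]}
  gripper: 0.7

```text
time: 11.7
position: [0.6523, 0.1031, 0.165]
tool_rot: [3.141, 0.005, -0.001]
ft_force: [0.7, -0.3, 0.3]
grip_width: 0.629
grip_force: 0.0
```

>>> step_arm:
  commands:
    - {"travel": [0, 0, -0.03], "turn": [0, 0, 0]}
    - {"travel": [0, 0, -0.06], "turn": [0, 0, 0]}
    - {"travel": [0, 0, -0.09], "turn": [0, 0, -8]}
    - {"travel": [-0.01, 0.01, -0.1], "turn": [0, 0, -16]}
    - {"travel": [-0.02, 0.02, -0.1], "turn": [0, 0, -24]}

```text
time: 12.2
position: [0.6335, 0.084, 0.268]
tool_rot: [3.069, 0.669, 0.006]
ft_force: [0.5, -1.3, 0.3]
grip_width: 0.7
grip_force: 0.0
```

>>> step_arm:
  commands:
    - {"travel": [0, 0, 0], "turn": [0, 0, -8]}
    - {"travel": [0, 0, 0], "turn": [0, 0, -16]}
    - {"travel": [0, 0, 0], "turn": [0, 0, -24]}
    - {"travel": [0, 0, 0], "turn": [0, 0, -32]}
    - {"travel": [0, 0, 0], "turn": [0, 0, -40]}

```text
time: 12.7
position: [0.6325, 0.0833, 0.2654]
tool_rot: [2.656, 1.677, -0.001]
ft_force: [-0.3, 1.0, 0.8]
grip_width: 0.7
grip_force: 0.0
```

```bash
python3 - <<'E'
from h import *
ctrl.get_image("top");plan([.6012,.0538,.26],np.pi/2+KP[2]);print(ctrl.get_state()["ft_force"],ctrl.get_state()["joint_positions"])
E
```

```text
t 12.75 pos [0.6325 0.0834 0.2653] travel [-0.0401 -0.0157  0.0054] turn [ -0.    0.  -25.6] j7 -0.74
[-0.41658901  0.43460694 -0.67511373] [ 0.27235235  0.33530353 -0.57347736  1.42382137  0.18133071  1.43583764
 -0.73965609]
```

>>> step_arm:
  commands:
    - {"travel": [-0.015, -0.006, 0], "turn": [0, 0, -8]}
    - {"travel": [-0.03, -0.012, 0], "turn": [0, 0, -16]}
    - {"travel": [-0.04, -0.016, 0], "turn": [0, 0, -24]}
    - {"travel": [-0.04, -0.016, 0], "turn": [0, 0, -25.6]}
    - {"travel": [-0.04, -0.016, 0], "turn": [0, 0, -25.6]}

```text
time: 13.25
position: [0.601, 0.0545, 0.2656]
tool_rot: [2.23, 2.213, 0.001]
ft_force: [-0.8, 0.3, 0.4]
grip_width: 0.702
grip_force: 0.0
```

```bash
python3 - <<'E'
from h import *
import cv2
s=ctrl.get_state()
w=ctrl.get_image("top")[:,:,::-1]
plan([.6012,.0538,.183],np.pi/2+KP[2])
a=cv2.resize(w[95:225,200:330],None,fx=4,fy=4,interpolation=cv2.INTER_CUBIC)
b=cv2.resize(ctrl.get_image("scene")[170:260,330:450,::-1],(390,520),interpolation=cv2.INTER_CUBIC)
cv2.imwrite("pics/w5.png",cv2.resize(np.hstack([ctrl.get_image("wrist")[120:360,200:440,::-1].repeat(2,0).repeat(2,1),b[:480,:300]]),None,fx=1,fy=1))
print(proj("wrist",place(KP,[(-.138,-.06,.218)]),s), (proj("wrist",place(KP,[(-.138,-.06,.218)]),s)-[200,120])*2)
E
```

```text
t 13.3 pos [0.6011 0.0549 0.2656] travel [-0.0012  0.      0.0826] turn [ 0.  -0.  -0.8] j7 -0.26
[[324.25346042 228.08638102]] [[248.50692085 216.17276204]]
```

View pics/w5.png

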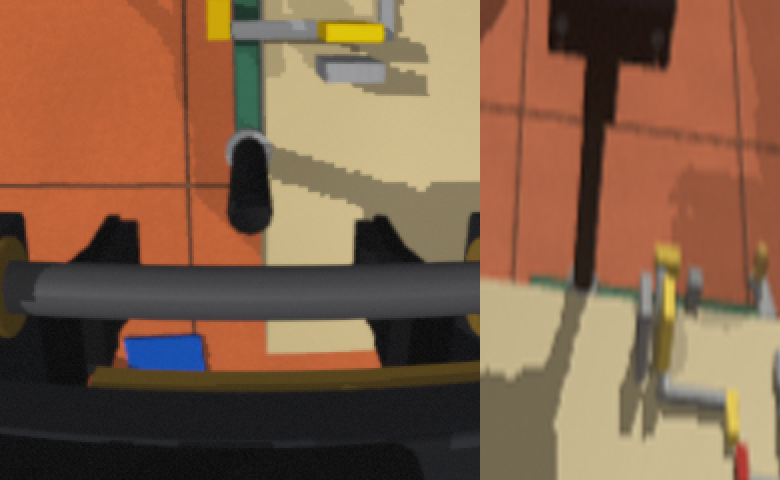

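The handle's top is at (250,217) in the crop, as predicted and between the fingers. I'm descending and gripping.

>>> step_arm:
  commands:
    - {"travel": [-0.001, 0, 0.03], "turn": [0, 0, -0.8]}
    - {"travel": [-0.001, 0, 0.06], "turn": [0, 0, -0.8]}
    - {"travel": [-0.001, 0, 0.082], "turn": [0, 0, -0.8]}
    - {"travel": [-0.001, 0, 0.082], "turn": [0, 0, -0.8]}
    - {"travel": [-0.001, 0, 0.082], "turn": [0, 0, -0.8]}

```text
time: 13.9
position: [0.6011, 0.0541, 0.1839]
tool_rot: [-2.21, -2.233, -0.0]
ft_force: [0.2, 1.2, 0.4]
grip_width: 0.703
grip_force: 0.0
```

>>> step_arm:
  commands:
    - {"travel": [0, 0, 0], "turn": [0, 0, 0]}
    - {"travel": [0, 0, 0], "turn": [0, 0, 0]}
    - {"travel": [0, 0, 0], "turn": [0, 0, 0]}
    - {"travel": [0, 0, 0], "turn": [0, 0, 0]}
    - {"travel": [0, 0, 0], "turn": [0, 0, 0]}
  gripper: 0
  force: 20

```text
time: 14.4
position: [0.6009, 0.0535, 0.1838]
tool_rot: [2.21, 2.233, 0.0]
ft_force: [-0.6, -0.0, -0.8]
grip_width: 0.333
grip_force: 0.0
```

>>> step_arm:
  commands:
    - {"travel": [0, 0, 0], "turn": [0, 0, 0]}
    - {"travel": [0, 0, 0], "turn": [0, 0, 0]}
    - {"travel": [0, 0, 0], "turn": [0, 0, 0]}

```text
time: 14.7
position: [0.6009, 0.0534, 0.1836]
tool_rot: [2.21, 2.233, -0.0]
ft_force: [-0.8, -0.5, 0.7]
grip_width: 0.178
grip_force: 20.0
```

```bash
cat >>h.py <<'E'
def gate(g0,gs):
    # call-relative rows for swing from gate angle g0 (tool yaw = pi/2+kiln yaw-g)
    H=place(KP,[(-.138,.08,0)])[0,:2]; P=lambda g:H+.14*np.array([np.sin(KP[2]-g),-np.cos(KP[2]-g)])
    psi=np.pi/2+KP[2]-g0; ex=np.array([np.cos(psi),np.sin(psi)]); ey=np.array([np.sin(psi),-np.cos(psi)])
    for g in gs:
        d=P(g)-P(g0); print(round(g,3),"travel",round(d@ex,4),round(d@ey,4),"turn",round(np.rad2deg(g-g0),1),"world",P(g).round(4))
E
python3 - <<'E'
from h import *
s=ctrl.get_state();print(s["position"],s["grip_width"],s["grip_force"],s["ft_force"])
gate(0,np.arange(1,6)*.13)
E
```

```text
[0.60088941 0.05343717 0.18358708] 0.17807619947430703 19.99996535014361 [-0.79126751 -0.48861454  0.71685903]
0.13 travel 0.0012 -0.0181 turn 7.4 world [0.5831 0.0549]
0.26 travel 0.0047 -0.036 turn 14.9 world [0.5652 0.0583]
0.39 travel 0.0105 -0.0532 turn 22.3 world [0.5479 0.0639]
0.52 travel 0.0185 -0.0696 turn 29.8 world [0.5315 0.0718]
0.65 travel 0.0285 -0.0847 turn 37.2 world [0.5163 0.0817]
```

>>> step_arm:
  commands:
    - {"travel": [0.001, -0.018, 0], "turn": [0, 0, 7.4]}
    - {"travel": [0.005, -0.036, 0], "turn": [0, 0, 14.9]}
    - {"travel": [0.0105, -0.053, 0], "turn": [0, 0, 22.3]}
    - {"travel": [0.0185, -0.0695, 0], "turn": [0, 0, 29.8]}
    - {"travel": [0.0285, -0.0845, 0], "turn": [0, 0, 37.2]}

```text
time: 15.2
position: [0.517, 0.0809, 0.1835]
tool_rot: [2.809, 1.403, 0.006]
ft_force: [10.2, 3.8, -3.7]
grip_width: 0.18
grip_force: 20.0
```

```bash
python3 - <<'E'
from h import *
s=ctrl.get_state();print(s["position"],s["grip_width"],s["grip_force"],s["ft_force"],s["joint_positions"])
h=place(KP,[(-.138,.08,0)])[0]; d=s["position"]-h; print("gate est",np.arctan2(-d[0],-d[1])+KP[2], np.hypot(d[0],d[1]))
gate(.65,.65+np.arange(1,6)*.12)
E
```

```text
[0.51701555 0.08092839 0.18352106] 0.17963282676941497 20.002859537489712 [10.18808218  3.76871339 -3.6869812 ] [ 0.34666979  0.11958476 -0.58853179  1.82013669  0.0718091   1.2186818
 -0.90756837]
gate est 0.6424579637234292 0.14023273855505763
0.77 travel 0.001 -0.0168 turn 6.9 world [0.5035 0.0926]
0.89 travel 0.004 -0.0333 turn 13.8 world [0.4921 0.1049]
1.01 travel 0.009 -0.0493 turn 20.6 world [0.4822 0.1185]
1.13 travel 0.0158 -0.0646 turn 27.5 world [0.474  0.1332]
1.25 travel 0.0245 -0.079 turn 34.4 world [0.4677 0.1487]
```

>>> step_arm:
  commands:
    - {"travel": [0.001, -0.017, 0], "turn": [0, 0, 6.9]}
    - {"travel": [0.004, -0.033, 0], "turn": [0, 0, 13.8]}
    - {"travel": [0.009, -0.049, 0], "turn": [0, 0, 20.6]}
    - {"travel": [0.016, -0.0645, 0], "turn": [0, 0, 27.5]}
    - {"travel": [0.0245, -0.079, 0], "turn": [0, 0, 34.4]}

```text
time: 15.7
position: [0.4677, 0.1481, 0.1836]
tool_rot: [3.099, 0.511, 0.004]
ft_force: [5.6, -0.4, -4.8]
grip_width: 0.18
grip_force: 20.0
```

```bash
python3 - <<'E'
from h import *
s=ctrl.get_state();print(s["position"],s["grip_width"],s["grip_force"],s["ft_force"],s["joint_positions"])
h=place(KP,[(-.138,.08,0)])[0]; d=s["position"]-h; print("gate est",np.arctan2(-d[0],-d[1])+KP[2], np.hypot(d[0],d[1]))
gate(1.25,[1.35,1.45,1.55,1.62,1.62])
E
```

```text
[0.46768279 0.14806225 0.18355992] 0.18027187104783232 19.995181874837726 [ 5.62972497 -0.41932941 -4.76883955] [ 0.25652172  0.04458235 -0.62809999  1.88976119  0.02938619  1.21383655
 -1.62531672]
gate est 1.2456874894284973 0.14021575883035808
1.35 travel 0.0007 -0.014 turn 5.7 world [0.4639 0.1622]
1.45 travel 0.0028 -0.0278 turn 11.5 world [0.4614 0.1759]
1.55 travel 0.0063 -0.0414 turn 17.2 world [0.4603 0.1899]
1.62 travel 0.0095 -0.0506 turn 21.2 world [0.4604 0.1997]
1.62 travel 0.0095 -0.0506 turn 21.2 world [0.4604 0.1997]
```

>>> step_arm:
  commands:
    - {"travel": [0.0005, -0.014, 0], "turn": [0, 0, 5.7]}
    - {"travel": [0.003, -0.028, 0], "turn": [0, 0, 11.5]}
    - {"travel": [0.0065, -0.0415, 0], "turn": [0, 0, 17.2]}
    - {"travel": [0.0095, -0.0505, 0], "turn": [0, 0, 21.2]}
    - {"travel": [0.0095, -0.0505, 0], "turn": [0, 0, 21.2]}

```text
time: 16.2
position: [0.4599, 0.1995, 0.1835]
tool_rot: [3.141, -0.057, 0.001]
ft_force: [2.1, -1.2, 0.9]
grip_width: 0.179
grip_force: 20.0
```

>>> step_arm:
  commands:
    - {"travel": [0, 0, 0], "turn": [0, 0, 0]}
    - {"travel": [0, 0, 0], "turn": [0, 0, 0]}
    - {"travel": [0, 0, 0], "turn": [0, 0, 0]}
    - {"travel": [0, 0, 0], "turn": [0, 0, 0]}
    - {"travel": [0, 0, 0], "turn": [0, 0, 0]}

```text
time: 16.7
position: [0.4599, 0.1984, 0.1836]
tool_rot: [3.141, -0.061, 0.0]
ft_force: [0.8, -1.0, 0.5]
grip_width: 0.173
grip_force: 20.0
```

```bash
python3 - <<'E'
from h import *
import cv2
s=ctrl.get_state();print(s["position"],s["grip_width"],s["grip_force"],s["ft_force"])
h=place(KP,[(-.138,.08,0)])[0]; d=s["position"]-h; print("gate est",np.arctan2(-d[0],-d[1])+KP[2], np.hypot(d[0],d[1]))
t=ctrl.get_image("top")[90:290,140:440,::-1]; c=ctrl.get_image("scene")[150:290,190:490,::-1]
cv2.imwrite("pics/end.png",cv2.resize(np.vstack([t,c]),None,fx=1.75,fy=1.75,interpolation=cv2.INTER_CUBIC))
E
```

```text
[0.45990408 0.19835959 0.1835516 ] 0.17335473813505256 19.99996304512024 [ 0.82508136 -1.00612027  0.53519946]
gate est 1.6104474619195481 0.14039742334427582
```

View pics/end.png

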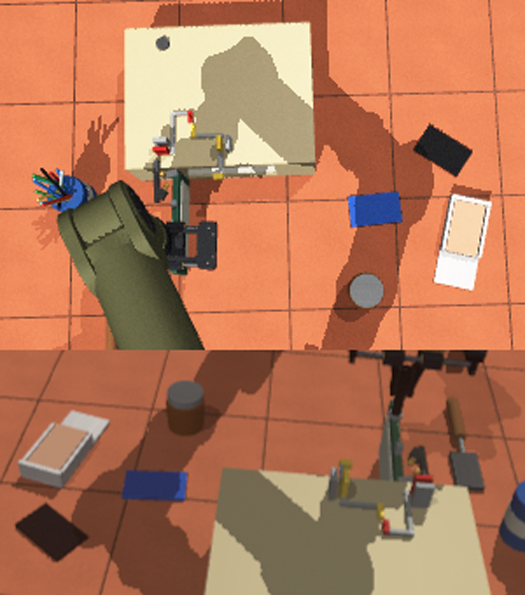

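The end picture shows the gate standing wide at (180,225) in the fingers. Both catches are squeezed, the plates are home in the tray at (465,230), and the jar, tin and paddle look undisturbed.

```bash
python3 -c "
from bench import ctrl
print(ctrl.close_job())"
```

```text
the job is handed in; nothing more can be done
None
```

I handed the job in at about 17 s, with no verdict returned: plates pushed home against the end stop, red then yellow catch squeezed, and the gate held by its handle at about 1.61 rad; the tin, jar and paddle look untouched.

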